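Start the light-soak lamp from its driver modules

TASK

Start up the light-soak lamp in the safe order: with a fingertip, lightly press down the raised rear half (the one away from the robot) of the blue rocker switch (cooling fan) so that it clicks over and stays on, then the yellow one (lamp), then the white one (shutter). Leave the red heater switch off. Only tap the switches: don't grip, lift or push about the driver modules they sit on, leave the beaker, jar and sample tray where they are, and take the hand clear at the end.

Things in the scene. Friction and masses are not known exactly. Their poses are not given: they have to be found in the camera images.
- hub: low dark steel dock, 120 mm deep (x) x 300 mm wide (y), a 25 mm screw ear at each end; screwed down, cannot move. Origin: centre of its underside on the bench. Front = -x, towards the robot within 0.35 rad. Four bays along y at -108, -36, 36, 108 mm, floor 12 mm up, ribs 8 mm high between. One driver module per bay; which is where varies.
- fan_module: cooling fan driver: loose aluminium box 104 deep (x) x 66 wide (y) x 55 mm high, about 0.4 kg, black top with BLUE rocker and strip, resting in a bay with 1.5 mm play. Origin: centre of its underside, 12 mm above the bench; axes as the hub's. Rocker pivot: 26 mm in front of the centre, 74.5 mm above the bench. A 9 mm high knob stands on top 34 mm behind the centre.
- fan_on_end (a point): point on top of the rear ('on') half of the BLUE rocker, 13 mm from the pivot (the half's end is at 18 mm); the place to press. It moves with the rocker: about 79.5 mm above the bench when off, 74.5 mm when on. Its axes are as the module's when off.
- fan_switch (a joint): angle of the BLUE rocker, rad: 0 = off (front half level, rear half standing up at 0.4 rad), 0.4 = on (rear half level, front half up). Rocker 36 mm long (module x) x 22 mm wide. It snaps over past 0.2 and stays; pressing the rear half straight down at the 'on' point takes about 3 N, and it bottoms after 5 mm.
- lamp_module: lamp driver: loose aluminium box 104 deep (x) x 66 wide (y) x 55 mm high, about 0.4 kg, black top with YELLOW rocker and strip, resting in a bay with 1.5 mm play. Origin: centre of its underside, 12 mm above the bench; axes as the hub's. Rocker pivot: 26 mm in front of the centre, 74.5 mm above the bench. A 9 mm high knob stands on top 34 mm behind the centre.
- lamp_on_end (a point): point on top of the rear ('on') half of the YELLOW rocker, 13 mm from the pivot (the half's end is at 18 mm); the place to press. It moves with the rocker: about 79.5 mm above the bench when off, 74.5 mm when on. Its axes are as the module's when off.
- lamp_switch (a joint): angle of the YELLOW rocker, rad: 0 = off (front half level, rear half standing up at 0.4 rad), 0.4 = on (rear half level, front half up). Rocker 36 mm long (module x) x 22 mm wide. It snaps over past 0.2 and stays; pressing the rear half straight down at the 'on' point takes about 3 N, and it bottoms after 5 mm.
- shutter_module: shutter driver: loose aluminium box 104 deep (x) x 66 wide (y) x 55 mm high, about 0.4 kg, black top with WHITE rocker and strip, resting in a bay with 1.5 mm play. Origin: centre of its underside, 12 mm above the bench; axes as the hub's. Rocker pivot: 26 mm in front of the centre, 74.5 mm above the bench. A 9 mm high knob stands on top 34 mm behind the centre.
- shutter_on_end (a point): point on top of the rear ('on') half of the WHITE rocker, 13 mm from the pivot (the half's end is at 18 mm); the place to press. It moves with the rocker: about 79.5 mm above the bench when off, 74.5 mm when on. Its axes are as the module's when off.
- shutter_switch (a joint): angle of the WHITE rocker, rad: 0 = off (front half level, rear half standing up at 0.4 rad), 0.4 = on (rear half level, front half up). Rocker 36 mm long (module x) x 22 mm wide. It snaps over past 0.2 and stays; pressing the rear half straight down at the 'on' point takes about 3 N, and it bottoms after 5 mm.
- heater_module: heater (leave off) driver: loose aluminium box 104 deep (x) x 66 wide (y) x 55 mm high, about 0.4 kg, black top with RED rocker and strip, resting in a bay with 1.5 mm play. Origin: centre of its underside, 12 mm above the bench; axes as the hub's. Rocker pivot: 26 mm in front of the centre, 74.5 mm above the bench. A 9 mm high knob stands on top 34 mm behind the centre.
- heater_on_end (a point): point on top of the rear ('on') half of the RED rocker, 13 mm from the pivot (the half's end is at 18 mm); the place to press. It moves with the rocker: about 79.5 mm above the bench when off, 74.5 mm when on. Its axes are as the module's when off.
- heater_switch (a joint): angle of the RED rocker, rad: 0 = off (front half level, rear half standing up at 0.4 rad), 0.4 = on (rear half level, front half up). Rocker 36 mm long (module x) x 22 mm wide. It snaps over past 0.2 and stays; pressing the rear half straight down at the 'on' point takes about 3 N, and it bottoms after 5 mm.
- beaker_center (a point): centre (half-way up) of a small loose glass beaker, 48 mm across, 60 mm high, in front of the hub; leave alone
- jar_center (a point): centre of a loose amber jar with black cap, 48 mm across, 65 mm high, beside one end of the hub; leave alone
- boat_center (a point): centre of a loose foil sample tray with a violet test cell on it, 84 x 64 mm, 18 mm high, behind the hub; leave alone
There are look-alikes about, which are no part of the job. Leave any orange look-alike of the lamp_module alone.

How it is judged (in metres and radians):
On the way, in this order (a step that is already met when the one before it is completed fails the run):
1. the blue rocker (cooling fan) is on (value of joint fan_switch above 0.3 rad), for 0.2 s.
2. the yellow rocker (lamp) is on (value of joint lamp_switch above 0.3 rad), for 0.2 s.
3. the white rocker (shutter) is on (value of joint shutter_switch above 0.3 rad), for 0.2 s.
At the end, for the whole second after the job is handed in: The blue, yellow and white rockers are on (angle above 0.3 of 0.4 rad), the red one is off (below 0.1); every module sits in its bay within 8 mm of where it was and upright within 0.1 rad; beaker, jar and tray are within 15 mm of where they were (value of joint each of fan_switch, lamp_switch, shutter_switch above 0.3 rad and value of joint heater_switch below 0.1 rad and distance of each of fan_module, lamp_module, shutter_module, heater_module from where it was at the start of the episode below 0.008 m and angle between each of fan_module, lamp_module, shutter_module, heater_module's own z axis and vertical below 0.1 rad and distance of each of beaker_center, jar_center, boat_center from where it was at the start of the episode below 0.015 m); the robot touches nothing.
It fails at once if the lamp is switched on while its cooling fan is off, or the shutter while the lamp is off ((value of joint lamp_switch above 0.2 rad and value of joint fan_switch below 0.2 rad) or (value of joint shutter_switch above 0.2 rad and value of joint lamp_switch below 0.2 rad)).
It fails at once if the red heater switch is put on (value of joint heater_switch above 0.2 rad).
It fails at once if a module is lifted, tipped or dragged out of its place (8 mm or 0.1 rad) (distance of any of fan_module, lamp_module, shutter_module, heater_module from where it was at the start of the episode above 0.008 m or angle between any of fan_module, lamp_module, shutter_module, heater_module's own z axis and vertical above 0.1 rad).
It fails at once if a module is pressed hard (over 30 N) instead of tapped (contact force between any of the fingers, the arm and fan_module above 30 N or contact force between any of the fingers, the arm and lamp_module above 30 N or contact force between any of the fingers, the arm and shutter_module above 30 N or contact force between any of the fingers, the arm and heater_module above 30 N).
It fails at once if the beaker, jar or sample tray is shifted or lifted by more than 15 mm (distance of any of beaker_center, jar_center, boat_center from where it was at the start of the episode above 0.015 m).
It also fails if it takes over 42 s, if anything falls off the work surface, if the arm or the gripper's body presses on something with over 40 N, if the wrist force passes 120 N, or if a joint passes its speed limit or range.

ROBOT

A 6-joint arm with a two-finger parallel gripper is mounted at the origin on the work surface. World frame = base frame: x ahead of the robot, y to its left, z up, the work surface at z = 0. Lengths are in m, angles in degrees, forces in N, time in s.
With the tool pointing down it reaches from about 0.4 to 0.825 m from the base axis. Payload 7 kg.
Tool frame: the origin (TCP) lies at the centre of the arm's flange, where the gripper is bolted on; the fingertips stand 178 mm ahead of it and the grasp point (between the pads) lies ahead of it (ctrl.grip_depth is the z of the grasp point in the tool frame, in m); z points along the fingers, x is the direction in which the jaws open and shut, and the axes are right-handed (so a half turn about z gives the same grasp; the last joint's range is limited). The gripper opens to 88 mm and grips with 3 to 60 N. Pads are 19 mm wide; open, the fingers measure 130 mm over their backs; the gripper's body (78 mm by 193 mm) begins 47 mm behind the grasp point.
Start: joints at [89.387, 20.546, 0.682, 0, -70.136, -16.507], TCP at [0.199, 0.645, 0.405] pointing down, gripper open.
Joint ranges: [-176.03, 176.03], [-82.01, 121.73], [-58.28, 71.71], [-173.87, 95.51], [-174.79, -0.11], [-173.66, 173.66]. Speed limits (degrees/s): [136.94, 136.94, 172.46, 180, 180, 180].

INTERFACE

Orientations are given as [roll, pitch, yaw] about the fixed x, y, z axes, in that order (R = Rz(yaw) Ry(pitch) Rx(roll)).
In Python, from plant import ctrl gives the robot as it stands.
- The arm moves only by the tool carry_out, never from a script. Its arguments are lists of equal length, an entry for each row: "linear": the shift along the tool's x, y, z in cm, a list of three; "twist": the turn about the tool's z in degrees. In form: {"linear": [[tx, ty, tz], ...], "twist": [twist, ...]}. A call has 1 to 12 rows; each row is the pose to reach, as a shift and turn from the pose measured when the call began, along the tool's axes at that moment; what a row does not reach only later rows make up. A row lasts 1/12 s, in which the tool goes at most 41.7 mm and 7.16 degrees, less where a joint would pass 70% of its speed; a pose out of reach is approached as far as the arm can. A call with a gripper value outside its range is refused whole. "fingers" is the gripper's target within -1 to 1 (fully open at 1, half-way at 0, shut at -1), set as the call begins (left out, the last holds). The fingers move at their own pace and stop on an object; the grip force is fixed at half the most. Time passes only in rows, so rows that repeat a pose let the fingers close. It gives the time, the measured TCP pose, the force and the opening at its end, in the units of the state.
- ctrl.get_obs(): the state, without advancing time (a new reading comes with each control period).
- ctrl.snapshot(name): name is "scene" or "top" or "wrist"; returns the picture (400x640x3 uint8, blue, green, red); there is no depth.
- ctrl.camera_params(name): a dict with "fovy" (degrees; the focal length in pixels is half the picture's height over the tangent of half this angle, whatever the lens; pixels are square), "cx", "cy" (the principal point, pixels), "dist" ([k1, k2, p1, p2, k3] as OpenCV has them; the pictures are not rectified), "eye" and "rotation" of the camera in the world; the wrist camera has in their place "T_tool_cam" (4x4, takes a point from camera to tool coordinates, whose origin is the TCP and whose axes are the tool frame's). Camera axes: x right, y down, z forward; pixel columns grow to the right and rows downward; lengths in m; the calibration is good to about 2 mm. A picture is of the moment at which its call begins: read the wrist's pose just before it. camera_params takes no time and is no camera call.
- ctrl.close_job(): hands the job in, once; it reports no verdict.
The state is a dict: "clock": time; "joint_pos": joint angles; "qvel": joint speeds; "tau": joint torques, N m; "tool_pos": TCP position; "orientation": TCP orientation; "force": force on the tool from outside, world axes, zero at the start; "moment": the same for the moment, N m; "opening": finger opening in m.
Only numpy, scipy, OpenCV 4.12 (cv2) and the standard library are available. Lean on these libraries where they do the work, as an engineer would, in place of code of your own. Each camera call takes 0.05 s, during which the arm holds its last target.

## Working session

There is one attempt and no reset: what is moved stays moved. The work goes in short steps, Python scripts to look and compute and a tool call to move; the robot and the scene stay as the last step left them, time stands still between calls to the robot, and variables do not carry over. Pictures are saved under pics/ and viewed, and the job is handed in when it is done.

Besides the shell and the picture viewer there is one more tool, called after "Emit:" as name(argument=value, ...) on one line, values as JSON. carry_out: Moves the arm, as the interface text tells. Its arguments: {"type":"object","properties":{"linear":{"type":"array","items":{"type":"array","items":{"type":"number"}}},"twist":{"type":"array","items":{"type":"number"}},"fingers":{"type":"number"}},"required":["linear","twist"]}

```bash
mkdir -p pics; ls; python3 - <<'E'
from plant import ctrl
import cv2
o=ctrl.get_obs();print(o, ctrl.grip_depth)
for n in("scene","top","wrist"):
    cv2.imwrite(f"pics/{n}0.png",ctrl.snapshot(n)); print(n,ctrl.camera_params(n))
E
```

```text
pics
{'clock': 0.0, 'joint_pos': array([ 8.93864133e+01,  2.05911281e+01,  6.32713904e-01, -1.81732533e-02,
       -7.01378623e+01, -1.65067511e+01]), 'qvel': array([-0.00476771,  0.06047948,  0.01068477, -0.07144424,  0.00768827,
        0.07996008]), 'tau': array([ 7.88056550e-04, -5.82728219e+01,  2.93041205e+01,  6.99707374e+00,
        6.96711868e-03, -1.66646969e-04]), 'tool_pos': array([0.1986578 , 0.64489004, 0.40372399]), 'orientation': array([-1.79989023e+02, -9.71628947e-02, -1.07126536e+02]), 'force': array([0.0917121 , 0.05717772, 0.03712145]), 'moment': array([ 0.02275717, -0.02933832,  0.03867925]), 'opening': 0.08773484039380615} 0.1593
scene {'fovy': 57.818392343728036, 'cx': 319.8475119556796, 'cy': 198.82316236239595, 'dist': array([-0.05195172,  0.        ,  0.        ,  0.        ,  0.        ]), 'eye': array([ 0.81507776, -0.30827859,  0.66913656]), 'rotation': array([-141.23397239,    0.18764717,   33.99196315])}
top {'fovy': 45.46922270079265, 'cx': 322.4054925347607, 'cy': 192.11081557031747, 'dist': array([-0.13980767,  0.        ,  0.        ,  0.        ,  0.        ]), 'eye': array([0.48947318, 0.08933716, 0.97421203]), 'rotation': array([-175.41762777,   -2.01015701,  -89.28921553])}
wrist {'fovy': 60.69677670045978, 'cx': 316.75456041442754, 'cy': 201.81550678337652, 'dist': array([-0.0240397,  0.       ,  0.       ,  0.       ,  0.       ]), 'T_tool_cam': array([[ 9.99999654e-01, -5.12444214e-04, -6.54561350e-04,
        -3.18398037e-05],
       [ 6.76875701e-04,  9.59037970e-01,  2.83276746e-01,
        -7.62413312e-02],
       [ 4.82585659e-04, -2.83277091e-01,  9.59037985e-01,
         1.92493474e-02],
       [ 0.00000000e+00,  0.00000000e+00,  0.00000000e+00,
         1.00000000e+00]])}
```

View pics/top0.png

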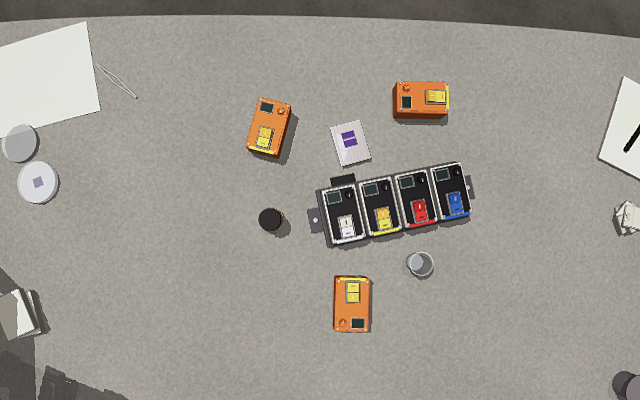

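View pics/scene0.png

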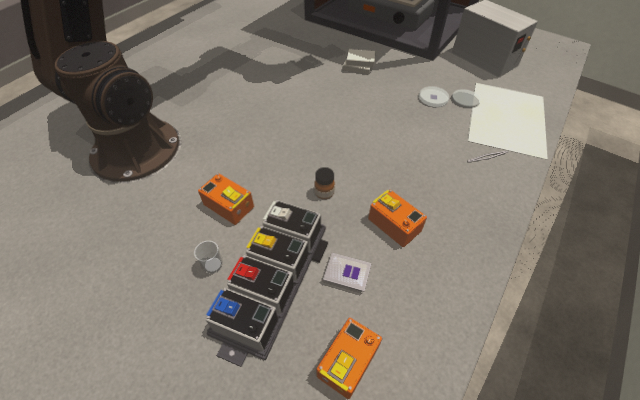

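View pics/wrist0.png

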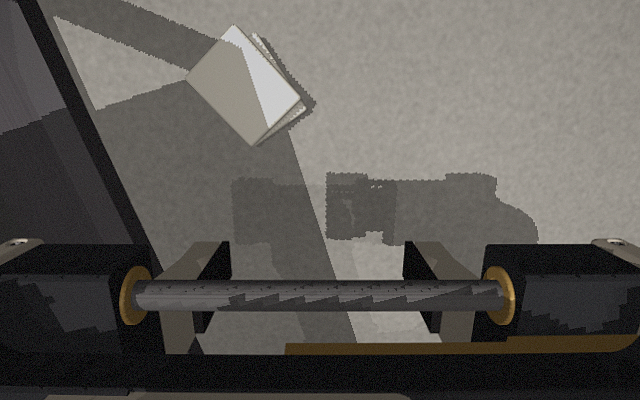

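Top view: blue (456,203), red (420,211), yellow (383,219) and white (345,228) sit in the dock. The three orange look-alikes are at (268,127), (421,98) and (352,304), all standing outside the dock. The lamp is the black-topped yellow one in the dock. I'll confirm that in a crop.

```bash
cat > h.py <<'E'
import numpy as np, cv2
from scipy.spatial.transform import Rotation as R
from plant import ctrl
def cam(n,o=None):
    p=ctrl.camera_params(n); f=200/np.tan(np.radians(p['fovy'])/2)
    K=np.array([[f,0,p['cx']],[0,f,p['cy']],[0,0,1]])
    if 'eye' in p: return K,p['dist'],np.array(p['eye']),R.from_euler('xyz',p['rotation'],degrees=True).as_matrix()
    T=p['T_tool_cam'];Rt=R.from_euler('xyz',o['orientation'],degrees=True).as_matrix()
    return K,p['dist'],o['tool_pos']+Rt@T[:3,3],Rt@T[:3,:3]
def ray(c,uv):
    K,d,e,Rm=c; q=cv2.undistortPoints(np.array(uv,float).reshape(-1,1,2),K,d).reshape(-1,2)
    return e,np.c_[q,np.ones(len(q))]@Rm.T
def plane(c,uv,z):
    e,d=ray(c,uv); return e+d*((z-e[2])/d[:,2])[:,None]
def proj(c,X):
    K,d,e,Rm=c; return cv2.projectPoints((np.array(X,float).reshape(-1,3)-e)@Rm,np.zeros(3),np.zeros(3),K,d)[0].reshape(-1,2)
def tri(c1,u1,c2,u2):
    e1,d1=ray(c1,u1);e2,d2=ray(c2,u2);out=[];g=[]
    for a,b in zip(d1,d2):
        s=np.linalg.lstsq(np.c_[a,-b],e2-e1,rcond=None)[0]
        out.append((e1+a*s[0]+e2+b*s[1])/2);g.append(np.linalg.norm(e1+a*s[0]-e2-b*s[1]))
    return np.array(out),g
E
python3 - <<'E'
import cv2
a=cv2.imread('pics/top0.png')[155:255,305:485];b=cv2.imread('pics/scene0.png')[190:370,190:350]
cv2.imwrite('pics/topc.png',cv2.resize(a,None,fx=4.4,fy=4.4,interpolation=cv2.INTER_CUBIC))
cv2.imwrite('pics/scenec.png',cv2.resize(b,None,fx=3.3,fy=3.3,interpolation=cv2.INTER_CUBIC))
E
```

```text
(no output)
```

View pics/topc.png

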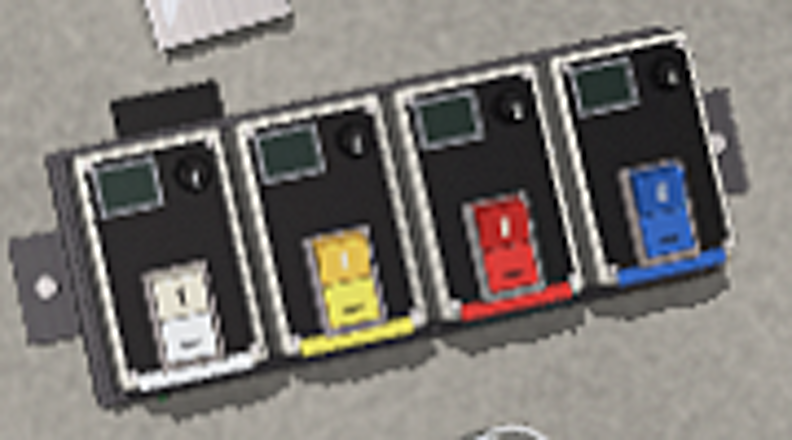

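View pics/scenec.png

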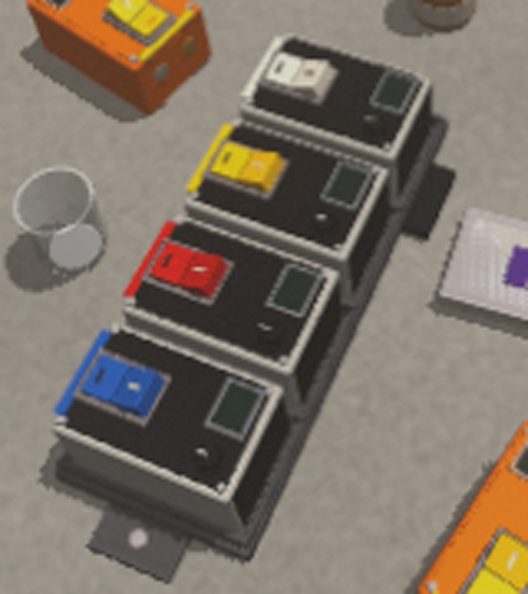

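The crop confirms it: from left to right, black-topped white, yellow, red and blue, each with its rear half raised. The orange boxes are decoys. Next is a coarse position from the pivot lines in both views.

```bash
python3 - <<'E'
from h import *
f=lambda L,s,o:(np.array(L)+.5)/s-.5+np.array(o)
t=f([(187,318),(348,288),(508,255),(662,217)],4.4,(305,155)); s=f([(297,77),(245,166),(188,270),(123,384)],3.3,(190,190))
ct,cs=cam('top'),cam('scene')
X,g=tri(ct,t,cs,s); print(X.round(4),np.round(g,4)); P=plane(ct,t,.0745);print(P.round(4)); print(plane(cs,s,.0745).round(4))
d=P[0]-P[3]; print(np.degrees(np.arctan2(d[1],d[0]))-90, np.linalg.norm(d)/3)
# others
print('jar,beaker,tray',plane(ct,[(270,219),(421,264),(350,143)],.05).round(3))
o=ctrl.get_obs(); Rt=R.from_euler('xyz',o['orientation'],degrees=True).as_matrix();print(Rt.round(3))
E
```

```text
[[ 0.4972  0.0112  0.0718]
 [ 0.5115 -0.058   0.072 ]
 [ 0.5271 -0.1283  0.0702]
 [ 0.5439 -0.1977  0.0718]] [0.0008 0.0023 0.0036 0.0021]
[[ 0.4969  0.0112  0.0745]
 [ 0.5106 -0.0584  0.0745]
 [ 0.5256 -0.1286  0.0745]
 [ 0.543  -0.1976  0.0745]]
[[ 0.499   0.01    0.0745]
 [ 0.5136 -0.0583  0.0745]
 [ 0.5306 -0.1285  0.0745]
 [ 0.5459 -0.1975  0.0745]]
12.457529048381176 0.07128600857733884
jar,beaker,tray [[ 0.51   0.158  0.05 ]
 [ 0.426 -0.137  0.05 ]
 [ 0.662  0.005  0.05 ]]
[[-0.294 -0.956 -0.   ]
 [-0.956  0.294 -0.001]
 [ 0.001 -0.    -1.   ]]
```

Hub yaw is about 12.4°. The plan is to close the fingers, turn the jaw line along the hub's y axis, and hover in front of the dock for a closer wrist picture.

Emit:
carry_out(linear=[[2.3,-3.1,0],[4.6,-6.2,0],[7,-9.2,0],[9.3,-12.3,0],[11.6,-15.4,0],[14,-18.5,0],[16.3,-21.5,0],[18.6,-24.6,0],[20.9,-27.7,0],[23.2,-30.8,0],[25.6,-33.8,0],[27.9,-36.9,0]], twist=[-2.5,-5,-7.5,-10,-12.5,-15,-17.5,-20,-22.5,-25,-27.5,-29.5], fingers=-1)

```text
clock: 1.15
tool_pos: [0.4697, 0.2678, 0.4044]
orientation: [180.0, -0.1, -77.5]
force: [0.4, 0.9, -0.4]
opening: 0.0129
```

Emit:
carry_out(linear=[[3.6,0.9,0],[7.2,1.8,0],[11,2.7,0],[14.6,3.6,0],[18.2,4.5,0],[21.8,5.4,0],[25.4,6.3,0],[29,7.2,0],[33,8.2,0],[36.4,9,0],[36.4,9,0],[36.4,9,0]], twist=[0,0,0,0,0,0,0,0,0,0,0,0])

```text
clock: 2.15
tool_pos: [0.4602, -0.1088, 0.4046]
orientation: [179.9, -0.0, -77.7]
force: [-0.2, -0.2, -0.6]
opening: 0.0004
```

```bash
python3 - <<'E'
from h import *
o=ctrl.get_obs(); print(o['clock'],o['tool_pos'],o['orientation'],o['opening'],abs(o['qvel']).max())
np.save('w1.npy',np.r_[o['tool_pos'],o['orientation']])
cv2.imwrite('pics/w1.png',ctrl.snapshot('wrist'))
E
```

```text
2.15 [ 0.4602472  -0.10877505  0.40457432] [ 1.79940145e+02 -4.89073674e-02 -7.77137565e+01] 0.00041563078994157483 3.0305227912894495
```

View pics/w1.png

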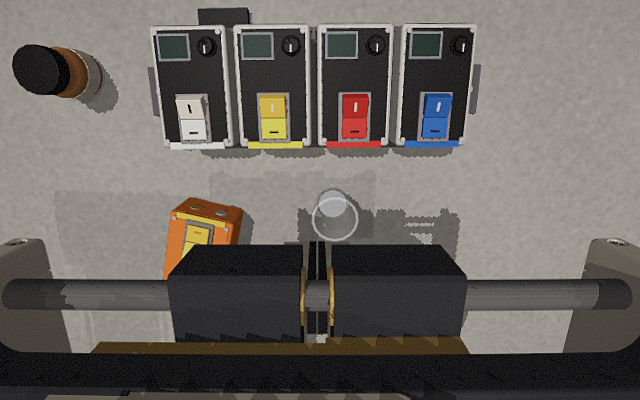

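The wrist view shows the rockers: white (191,117), yellow (272,117), red (354,117) and blue (436,117). They are aligned with the jaw line. Now precise masks.

```bash
python3 - <<'E'
from h import *
im=cv2.imread('pics/w1.png'); hsv=cv2.cvtColor(im,cv2.COLOR_BGR2HSV)
w=np.load('w1.npy'); c=cam('wrist',{'tool_pos':w[:3],'orientation':w[3:]})
x0=dict(white=191,yellow=272,red=354,blue=436); piv={}
for n,x in x0.items():
    m=np.zeros(im.shape[:2],np.uint8); sl=(slice(88,141),slice(x-20,x+21)); h=hsv[sl]
    m[sl]=((h[...,1]>120)&(h[...,2]>90) if n!='white' else (h[...,2]>165)&(h[...,1]<60))*255
    m=cv2.morphologyEx(m,cv2.MORPH_OPEN,np.ones((5,5)))
    ct=max(cv2.findContours(m,0,2)[0],key=cv2.contourArea); print(n,cv2.minAreaRect(ct),cv2.boundingRect(ct))
cr=im[80:150,160:470]; cv2.imwrite('pics/w1c.png',cv2.resize(cr,None,fx=2.58,fy=2.58,interpolation=cv2.INTER_CUBIC))
# pivot lines at rows ~115 
u=[(192,116.5),(273,116),(354.5,116),(436,115)]
P=plane(c,u,.0745);print(P.round(4)); d=P[0]-P[3];print(np.degrees(np.arctan2(d[1],d[0]))-90,np.linalg.norm(d)/3)
E
```

```text
white ((189.0, 106.5), (23.0, 26.0), 90.0) (176, 95, 27, 24)
yellow ((272.8450012207031, 116.50534057617188), (43.80155944824219, 25.22638702392578), 88.02507019042969) (260, 95, 27, 44)
red ((354.7987365722656, 115.53195190429688), (25.29977035522461, 43.92488098144531), 2.2906100749969482) (342, 94, 27, 44)
blue ((436.1621398925781, 115.52703857421875), (25.153045654296875, 46.68931198120117), 9.462322235107422) (422, 94, 30, 44)
[[ 0.4985  0.0129  0.0745]
 [ 0.514  -0.0574  0.0745]
 [ 0.5293 -0.1279  0.0745]
 [ 0.5456 -0.1983  0.0745]]
12.583680243665597 0.07211959983064348
```

View pics/w1c.png

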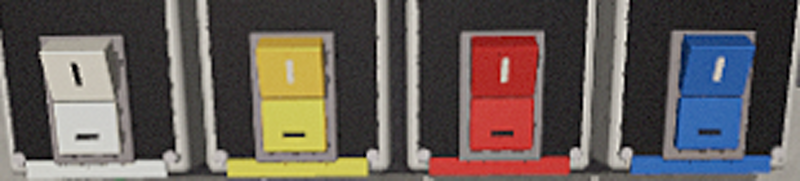

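Emit:
carry_out(linear=[[2.5,-1.9,0],[5.2,-3.8,1],[8,-5.8,3],[10.5,-7.7,5],[10.5,-7.7,8],[10.5,-7.7,11],[10.5,-7.7,13],[10.5,-7.7,13.7],[10.5,-7.7,13.7],[10.5,-7.7,13.7]], twist=[0,0,0,0,0,0,0,0,0,0])

```text
clock: 3.03
tool_pos: [0.5588, -0.193, 0.2684]
orientation: [180.0, -0.1, -77.5]
force: [0.9, -0.5, 1.1]
opening: 0.0002
```

```bash
python3 - <<'E'
from h import *
o=ctrl.get_obs(); print(o['clock'],o['tool_pos'],o['orientation'],o['force'])
cv2.imwrite('pics/w2.png',ctrl.snapshot('wrist'))
a=ctrl.snapshot('scene')[230:370,170:350];cv2.imwrite('pics/s2.png',cv2.resize(a,None,fx=4,fy=4,interpolation=cv2.INTER_CUBIC))
E
```

```text
3.0333 [ 0.55884194 -0.1929565   0.26843156] [ 1.79975368e+02 -7.35462639e-02 -7.75162005e+01] [ 0.94423234 -0.50875884  1.06202692]
```

View pics/w2.png

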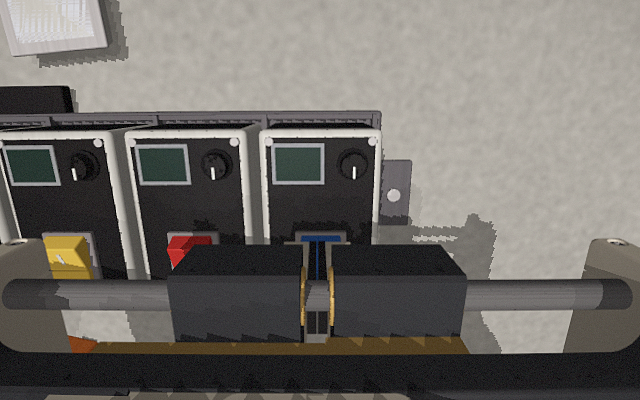

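View pics/s2.png

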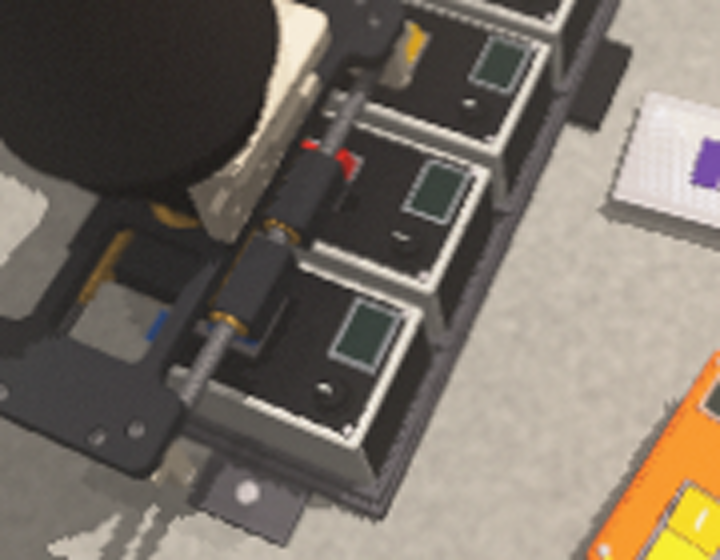

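Centred on blue (rocker at column ~320, finger gap at 318). Pressing in small steps.

Emit:
carry_out(linear=[[0,0,0.3],[0,0,0.6],[0,0,0.8],[0,0,1],[0,0,1.1],[0,0,1.2],[0,0,1.2]], twist=[0,0,0,0,0,0,0])

```text
clock: 3.72
tool_pos: [0.5592, -0.1933, 0.2575]
orientation: [-179.9, -0.1, -77.5]
force: [0.1, 0.2, 1.6]
opening: 0.0004
```

Emit:
carry_out(linear=[[0,0,0.1],[0,0,0.2],[0,0,0.3],[0,0,0.3]], twist=[0,0,0,0])

```text
clock: 4.05
tool_pos: [0.5589, -0.1934, 0.254]
orientation: [-179.9, -0.1, -77.6]
force: [-0.6, 0.5, 0.1]
opening: 0.0003
```

Emit:
carry_out(linear=[[0,0,-1],[0,0,-3],[0,1.5,-5],[0,4,-7],[0,5,-8],[0,5,-8],[0,5,-8]], twist=[0,0,0,0,0,0,0])

```text
clock: 4.63
tool_pos: [0.5097, -0.2042, 0.3352]
orientation: [-179.8, -0.1, -77.6]
force: [-0.9, -0.3, 0.0]
opening: 0.0005
```

```bash
python3 - <<'E'
from h import *
o=ctrl.get_obs(); print(o['clock'],o['tool_pos'],o['orientation'],o['force'])
a=ctrl.snapshot('wrist');cv2.imwrite('pics/w3.png',a)
E
```

```text
4.6333 [ 0.50970578 -0.20421614  0.33519629] [-1.79791618e+02 -1.21729493e-01 -7.75833314e+01] [-0.87128062 -0.32611944  0.01047329]
```

View pics/w3.png

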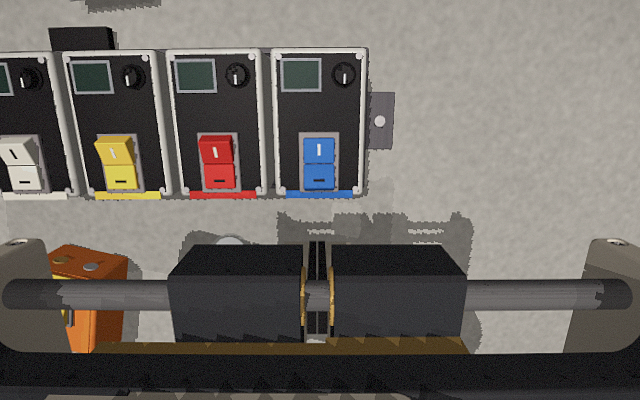

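```bash
python3 - <<'E'
import cv2
a=cv2.imread('pics/w3.png')[120:205,80:380];cv2.imwrite('pics/w3c.png',cv2.resize(a,None,fx=2.6,fy=2.6,interpolation=cv2.INTER_CUBIC))
from plant import ctrl
b=ctrl.snapshot('scene');cv2.imwrite('pics/s3.png',cv2.resize(b[190:370,190:350],None,fx=3.3,fy=3.3,interpolation=cv2.INTER_CUBIC))
E
```

```text
(no output)
```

View pics/w3c.png

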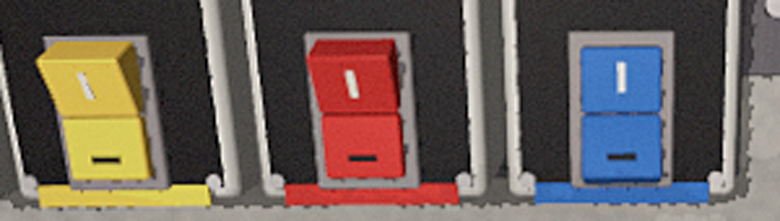

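View pics/s3.png

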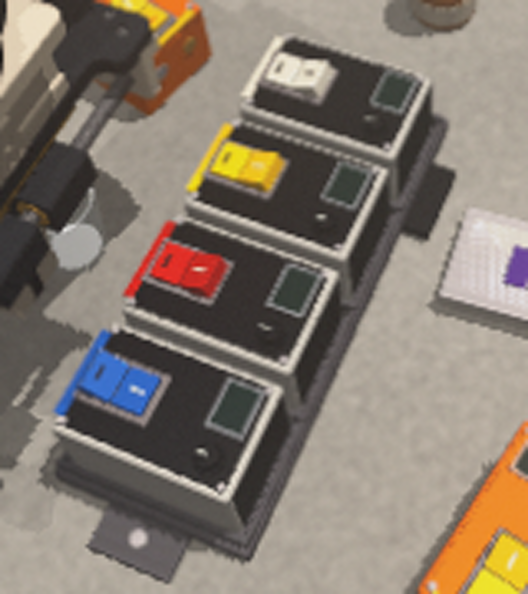

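Blue is over: its rear half is level and its front half is up. Next is yellow.

Emit:
carry_out(linear=[[-3,-1,0],[-6.5,-2.2,0],[-10,-3.4,0],[-13,-4.4,0.5],[-14.3,-4.9,2.5],[-14.3,-4.9,5],[-14.3,-4.9,6.4],[-14.3,-4.9,6.7],[-14.3,-4.9,6.7],[-14.3,-4.9,6.7]], twist=[0,0,0,0,0,0,0,0,0,0])

```text
clock: 5.57
tool_pos: [0.5278, -0.0538, 0.2665]
orientation: [-180.0, -0.1, -77.6]
force: [0.7, -0.1, 0.2]
opening: 0.0006
```

```bash
python3 - <<'E'
from h import *
o=ctrl.get_obs(); print(o['clock'],o['tool_pos'],o['orientation'],o['force'])
cv2.imwrite('pics/w4.png',ctrl.snapshot('wrist'))
E
```

```text
5.5667 [ 0.52784425 -0.05383749  0.26646855] [-1.79982142e+02 -9.93846558e-02 -7.75559384e+01] [ 0.72291869 -0.13090646  0.24478091]
```

View pics/w4.png

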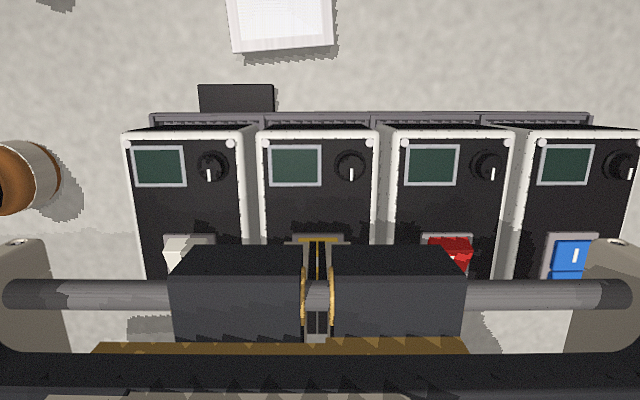

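Centred on yellow (column 318), and blue is flat at (570,258). Pressing.

Emit:
carry_out(linear=[[0,0,0.3],[0,0,0.6],[0,0,0.8],[0,0,1],[0,0,1.1],[0,0,1.2],[0,0,1.3],[0,0,1.3]], twist=[0,0,0,0,0,0,0,0])

```text
clock: 6.28
tool_pos: [0.5276, -0.054, 0.2536]
orientation: [-180.0, -0.1, -77.6]
force: [-0.4, -0.6, -0.1]
opening: 0.0005
```

Emit:
carry_out(linear=[[0,0,-1],[0,0,-3],[0,1.5,-5],[0,4,-7],[0,5,-8],[0,5,-8],[0,5,-8]], twist=[0,0,0,0,0,0,0])

```text
clock: 6.87
tool_pos: [0.4785, -0.0647, 0.335]
orientation: [-179.8, -0.1, -77.6]
force: [-0.0, 0.6, -0.1]
opening: 0.0004
```

```bash
python3 - <<'E'
from h import *
o=ctrl.get_obs(); print(o['clock'],o['tool_pos'],o['orientation'],o['force'])
a=ctrl.snapshot('wrist');cv2.imwrite('pics/w5.png',a)
cv2.imwrite('pics/w5c.png',cv2.resize(a[110:210,160:560],None,fx=2,fy=2,interpolation=cv2.INTER_CUBIC))
E
```

```text
6.8667 [ 0.4785308  -0.06468032  0.33500054] [-1.79805171e+02 -8.18672620e-02 -7.75700584e+01] [-0.04265958  0.59039056 -0.13480554]
```

View pics/w5c.png

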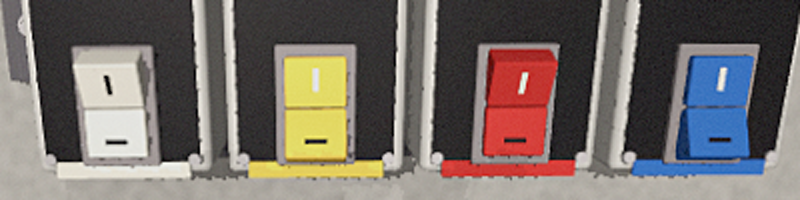

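Yellow and blue are on (rear halves level), red is off. White is next.

Emit:
carry_out(linear=[[-2.4,-1.6,0],[-5,-3.4,0],[-7.2,-5,0.5],[-7.2,-5,2.5],[-7.2,-5,5],[-7.2,-5,6.4],[-7.2,-5,6.8],[-7.2,-5,6.8],[-7.2,-5,6.8]], twist=[0,0,0,0,0,0,0,0,0])

```text
clock: 7.67
tool_pos: [0.5129, 0.0165, 0.2661]
orientation: [-179.9, -0.1, -77.6]
force: [0.2, -0.5, 1.1]
opening: 0.0004
```

```bash
python3 - <<'E'
from h import *
o=ctrl.get_obs(); print(o['clock'],o['tool_pos'],o['orientation'],o['force'])
cv2.imwrite('pics/w6.png',ctrl.snapshot('wrist'))
E
```

```text
7.6667 [0.51285103 0.01652387 0.26612136] [-1.79932556e+02 -1.09894331e-01 -7.75584142e+01] [ 0.24410709 -0.5295696   1.0596461 ]
```

View pics/w6.png

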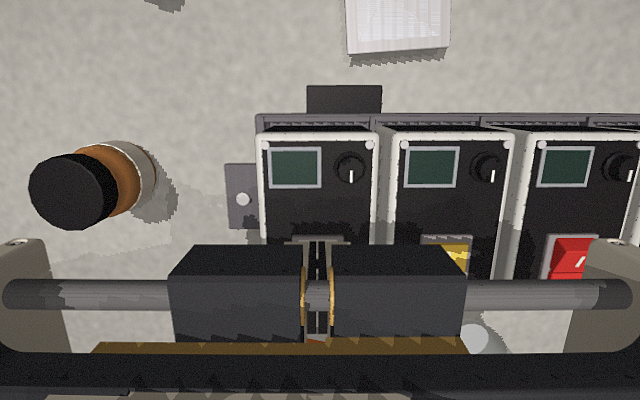

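The finger gap (column 318) is over the white module's rocker, and the jar is well clear. Pressing.

Emit:
carry_out(linear=[[0,0,0.3],[0,0,0.6],[0,0,0.8],[0,0,1],[0,0,1.1],[0,0,1.2],[0,0,1.3],[0,0,1.3]], twist=[0,0,0,0,0,0,0,0])

```text
clock: 8.38
tool_pos: [0.5126, 0.0164, 0.2533]
orientation: [-179.9, -0.1, -77.6]
force: [-0.7, 0.4, 0.9]
opening: 0.0003
```

Emit:
carry_out(linear=[[0,0,-1],[0,0,-3],[0,1,-5],[0,3,-8],[0,4,-11],[0,5,-14],[0,5,-14],[0,5,-14],[0,5,-14]], twist=[0,0,0,0,0,0,0,0,0])

```text
clock: 9.13
tool_pos: [0.4632, 0.0057, 0.3936]
orientation: [-179.9, -0.1, -77.6]
force: [-1.0, 0.3, 0.5]
opening: 0.0001
```

```bash
python3 - <<'E'
from h import *
o=ctrl.get_obs(); print(o['clock'],o['tool_pos'],o['orientation'],o['force'])
a=ctrl.snapshot('wrist');cv2.imwrite('pics/w7.png',a)
cv2.imwrite('pics/w7c.png',cv2.resize(a[80:180,280:640],None,fx=2.2,fy=2.2,interpolation=cv2.INTER_CUBIC))
cv2.imwrite('pics/s7.png',ctrl.snapshot('scene'))
E
```

```text
9.1333 [0.46318736 0.00572779 0.39363569] [-1.79864956e+02 -6.89375800e-02 -7.75782594e+01] [-1.00459027  0.2963967   0.46489718]
```

View pics/w7c.png

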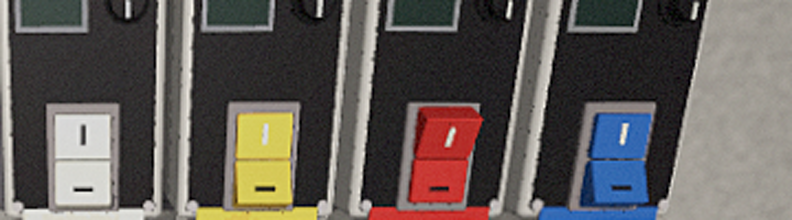

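View pics/s7.png

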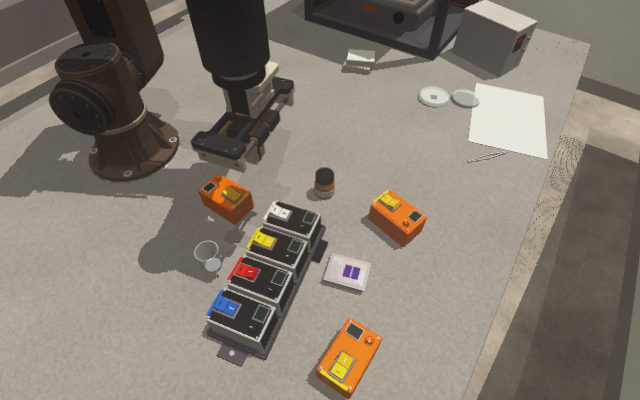

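White, yellow and blue are on and red is off. The hand is 0.2 m above everything, and nothing has shifted. Handing in.

```bash
python3 -c "
from plant import ctrl
print(ctrl.close_job())"
```

```text
the job is handed in; nothing more can be done
None
```

I pressed the blue, yellow and white rockers in that order with the closed fingertips. I then lifted the hand clear and handed the job in at about 9.2 s.

- **Switches:** the last wrist picture shows the blue, yellow and white rear halves level and red still raised, so off. I judged this by eye from the pictures, since the joint angles can't be read.
- **Forces:** the wrist force read no more than about 1.7 N at the end of each press move; peaks within a move are not reported.
- **Objects:** the modules, beaker, jar and tray look unmoved in the scene view. I did not measure their positions again.
- **Disagreements:** the pivot positions from the three cameras differed by up to about 5 mm, mostly front to back. I pressed from the wrist-camera values, and the rockers clicked over.

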